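# Disinfect a used mirror contact lens

### The job

Put the used mirror contact lens (the plain black one, narrower at the top) into the small white UV disinfector: take it over the loading tray and push it right through the sprung flap, so that it drops inside and the flap falls shut behind it. Only then start the unit with its locking toggle: pull the bat out against its spring, flip it up past its lock and let it go fully home in the upper position. Leave all the other things standing where they are.

Things in the scene. Friction and masses are not known exactly. Their poses are not given: they have to be found in the camera images.
- gonio_lens: three-mirror contact lens: plain black round body 37 mm across and 29 mm high, standing upright on its wide end on the table, 30 g; its neighbours are a 45 mm blue-and-black ring lens and a 41 mm two-tone screw case. Origin: centre of its underside, z up. Grip it across the sides.
- lens_mid (a point): middle of the mirror contact lens, on its axis, 14.5 mm above its underside.
- disinfector: fixed white UV disinfector, housing 160 mm wide (y), 72 mm deep (x = 0 to 72), top at z = 130 mm. Origin: on the table below the housing's front face, mid width; x points into the unit (it faces the robot's left front), y to its left, z up. Right half: loading tray, port with flap, catch well. Left half: a console with a sloping panel in front (x = -76 to 0, y = -3 to +80 mm).
- tray_mid (a point): middle of the level steel loading tray, on its floor, at disinfector x -45, y -40, z +55 mm; same axes. Tray 48 mm wide between two lips 5 mm high; it starts 35 mm before this point (-x) and ends 53 mm ahead, inside a port (56 mm wide, 53 mm high) in the front face, 45 mm ahead. The face goes on above the port, so a tool that follows the lens into it must lean back (towards -x).
- well_mid (a point): middle of the catch well's soft floor behind the flap, 40 mm below the tray floor and 83 mm ahead (+x) of tray_mid; well 62 mm along x, 70 mm wide, same axes. The lens topples in when pushed until its rear is about at the end of the tray (its centre some 20 mm past the end); the flap then swings shut by itself once the fingers are out.
- flap (a joint): inward swing of the flap, rad: 0 = shut, 1.4 = open. Aluminium plate 52 mm wide, 52 mm long, hung by its upper edge 7 mm behind the front face, just above the port; its weight and a weak spring shut it (under 1 N at its lower edge). It does not swing outward.
- bat_pivot (a point): swing axis of the locking toggle, 10 mm below the middle of the console's panel, at disinfector x -32, y +40, z +60 mm; same axes as the disinfector. The panel slopes up towards +x; its normal leans 35 degrees from vertical towards -x. A tall laser console stands some 75 mm or more from the bat on the far left (+y): keep the gripper and wrist off it.
- bat_grip (a point): where the toggle's steel bat is gripped: on its axis, 56 mm from the pivot (home), 8 mm short of its end; bat 12 mm thick here, tapering inward. z points out along the bat, y along the swing axis. Bat down: it leans 57 degrees from vertical towards the disinfector's -x; up: 13. With one finger on each y side it can turn between the pads; lean the tool 20 to 40 likewise; grip 60 N or more.
- bat_swing (a joint): swing of the bat, rad: 0 = down (off, as found), 0.768 = up (run). About 0.05 rad of play in each resting place; between them two lock teeth bar a cross-pin on the bat unless it is pulled out by 5 mm. Friction holds it where it is left.
- bat_pull (a joint): how far the bat is pulled out along itself, m: 0 = home in its notch, 0.006 = stop. A spring draws it in: 5 N at home, 10 N at the stop. Let go between the resting places it hangs on the teeth, about 4 mm out.
- blue_ring_lens: blue-and-black ring lens lying flat, 45 mm across, 19 mm high; a bystander, to be left alone. Origin: centre of its underside.
- screw_case: round screw case, black with a grey lid, 41 mm across, 25 mm high; a bystander, to be left alone. Origin: centre of its underside.
- marker_pen: marker pen lying down, 135 mm long, 17 mm thick; a bystander, to be left alone. Origin: centre of its underside.
- lamp_carton: small carton, 42 x 55 x 34 mm; a bystander, to be left alone. Origin: centre of its underside.
- usb: memory stick lying flat, 18 x 54 x 8 mm; a bystander, to be left alone. Origin: centre of its underside.
There are look-alikes about, which are no part of the job. Leave any green or turquoise look-alike of the gonio_lens alone.

How it is judged:
By the outcome, as a careful person would: the job done as asked, in the order asked, and still so for the second after the job is handed in, with the robot touching nothing.
It also fails if it takes over 61 s, if anything falls off the work surface, if the arm or the gripper's body presses on something with over 40 N, if the wrist force passes 120 N, or if a joint passes its speed limit or range.

### The arm

A 6-joint arm with a two-finger parallel gripper is mounted at the origin on a cart in front of the work surface, level with it; the furniture and walls round the work are solid. World frame = base frame: x ahead of the robot, y to its left, z up, the work surface at z = 0. Lengths are in mm, angles in rad, forces in N, time in s.
With the tool pointing down it reaches from about 300 to 775 mm from the base axis. Payload 14.6 kg.
Tool frame: the origin (TCP) lies midway between the tips of the shut fingers; the grasp point (between the pads) lies 19 mm behind it; z points along the fingers, y is the line along which they close (so a half turn about z gives the same grasp; the last joint's range is limited). The gripper opens to 94 mm and grips with 3 to 60 N. Pads are 16 mm wide; open, the fingers measure 119 mm over their backs; the gripper's body (75 mm by 177 mm) begins 78 mm behind the grasp point.
Start: joints at [1.252, 0.3, 1.521, -0, 1.321, -0.067], TCP at [137.029, 532.646, 205.446] pointing down, gripper open.
Joint ranges: [-3.03, 3.03], [-0.79, 2.21], [0.23, 2.52], [-1.04, 4.18], [0, 3.07], [-2.55, 2.55]. Speed limits (rad/s): [2.22, 2.22, 2.57, 3.14, 3.14, 3.14].

### API

Orientations are given as [roll, pitch, yaw] about the fixed x, y, z axes, in that order (R = Rz(yaw) Ry(pitch) Rx(roll)).
In Python, from cell import manip gives the robot as it stands.
- The arm moves only by the shell command python3 -m creep 'ROWS' [OPENING] [FORCE]. ROWS is text: rows parted by semicolons, each of 6 numbers parted by spaces: the shift along the tool's x, y, z normalised to -1 to 1, where 1 is 4 cm, then the turn, a rotation vector about the tool's x, y, z normalised to -1 to 1, where 1 is pi rad. In form: dx dy dz ax ay az; .... A call has 1 to 20 rows; each row shifts and turns the commanded pose from where the row before left it, along the tool's axes as they then stand; what a row does not reach is not made up. A row lasts 1/8 s, in which the tool goes at most 62.5 mm and 10.7 degrees, less where a joint would pass 70% of its speed; a pose out of reach is approached as far as the arm can. A call with a number of a shift or a turn outside -1 to 1 is refused whole. A call with a gripper value outside its range is refused whole. OPENING is the closure, from 0 (fully open) to 1 (shut), set as the call begins (- or left out, the last holds). The fingers move at their own pace and stop on an object; FORCE is the grip in N (left out, the last holds). Time passes only in rows, so rows that do not move let the fingers close. It gives the time, the measured TCP pose, the force, the opening and the grip force at its end, in the units of the state.
- manip.read_state(): the state, without advancing time (a new reading comes with each control period).
- manip.camera(name): name is "scene" or "top" or "wrist"; returns a dict with "color" (384x512x3 uint8, red, green, blue), "range_z" (384x512 float32, mm along the optical axis (not along the pixel's ray), 0 where there is no reading), "camera_matrix" (3x3 intrinsics, pixels), "T" (4x4, takes a point from camera to world coordinates). Camera axes: x right, y down, z forward; pixel columns grow to the right and rows downward; lengths in mm; the calibration is good to about 2 mm. A picture is of the moment at which its call begins.
- manip.sign_off(): hands the job in; it is judged then, once.
The state is a dict: "clock": time; "joints": joint angles; "qd": joint speeds; "effort": joint torques, N m; "eef_pos": TCP position; "eef_rot": TCP orientation; "wrist_force": force on the tool from outside, world axes, zero at the start; "moment": the same for the moment, N m; "finger_gap": finger opening in mm; "finger_force": force on a finger pad.
Only numpy, scipy, OpenCV 4.12 (cv2) and the standard library are available. Lean on these libraries where they do the work, as an engineer would, in place of code of your own. Each camera call takes 0.05 s, during which the arm holds its last target. There are 200 camera calls.

## Working session

There is one attempt and no reset: what is moved stays moved. The work goes in short steps, Python scripts to look and compute and a shell command to move; the robot and the scene stay as the last step left them, time stands still between calls to the robot, and variables do not carry over. Pictures are saved under pics/ and viewed, at most 12 in all, crops included, and the job is handed in when it is done.

```bash
ls; mkdir -p pics; cat > h.py <<'E'
from cell import manip
import numpy as np, cv2, pickle
from scipy.spatial.transform import Rotation as Ro
def cam(n):
    c=manip.camera(n); pickle.dump(c,open(f'pics/{n}.pkl','wb')); return c
def old(n): return pickle.load(open(f'pics/{n}.pkl','rb'))
def cloud(c):
    z=c['range_z'].astype(float); v,u=np.mgrid[:z.shape[0],:z.shape[1]]
    K=c['camera_matrix']; p=np.stack([(u-K[0,2])/K[0,0]*z,(v-K[1,2])/K[1,1]*z,z,np.ones_like(z)],-1)
    w=(p@c['T'].T)[...,:3]; w[z==0]=np.nan; return w
def ray(c,u,v,h):
    K=c['camera_matrix']; d=c['T'][:3,:3]@np.array([(u-K[0,2])/K[0,0],(v-K[1,2])/K[1,1],1]); o=c['T'][:3,3]
    return o+d*(h-o[2])/d[2]
def save(img,n,s=1): cv2.imwrite(f'pics/{n}.png',cv2.resize(img[...,::-1],None,fx=s,fy=s,interpolation=cv2.INTER_CUBIC))
E
python3 - <<'E'
from h import *
a=cam('scene');b=cam('top')
save(a['color'],'scene1',1.5);save(b['color'],'top1',1.5)
for c in(a,b): print(c['camera_matrix'],c['T'].round(3))
print(manip.read_state())
E
```

```text
pics
[[381.81102414   0.         249.40039508]
 [  0.         381.81102414 190.66526459]
 [  0.           0.           1.        ]] [[-4.85000e-01 -3.52000e-01  8.01000e-01 -1.33035e+02]
 [-8.74000e-01  1.78000e-01 -4.52000e-01  4.32299e+02]
 [ 1.70000e-02 -9.19000e-01 -3.94000e-01  4.64817e+02]
 [ 0.00000e+00  0.00000e+00  0.00000e+00  1.00000e+00]]
[[490.69649299   0.         259.3508676 ]
 [  0.         490.69649299 193.12440761]
 [  0.           0.           1.        ]] [[ 1.800000e-02 -9.830000e-01  1.830000e-01  3.495760e+02]
 [-9.990000e-01 -2.300000e-02 -2.500000e-02  5.473700e+01]
 [ 2.900000e-02 -1.820000e-01 -9.830000e-01  1.335524e+03]
 [ 0.000000e+00  0.000000e+00  0.000000e+00  1.000000e+00]]
{'clock': 0.1, 'joints': array([ 1.25242742e+00,  3.00382847e-01,  1.52152905e+00, -1.12541487e-05,
        1.32069460e+00, -6.66069690e-02]), 'qd': array([ 0.00013502, -0.00094564, -0.00215021,  0.00068824, -0.00023989,
        0.00131269]), 'effort': array([ 1.90088402e-03, -5.32633674e+01, -3.53284121e+01,  7.09588523e-02,
        2.35830678e-02, -1.10042076e-04]), 'eef_pos': array([136.94547118, 532.43172132, 204.95674758]), 'eef_rot': array([-3.14058033e+00, -5.66023636e-05,  2.88983348e+00]), 'wrist_force': array([-0.42830911, -0.22257155, -0.32629155]), 'moment': array([-0.03966962,  0.04036957, -0.04488143]), 'finger_force': 0.0, 'finger_gap': 94.05563737850504}
```

View pics/scene1.png

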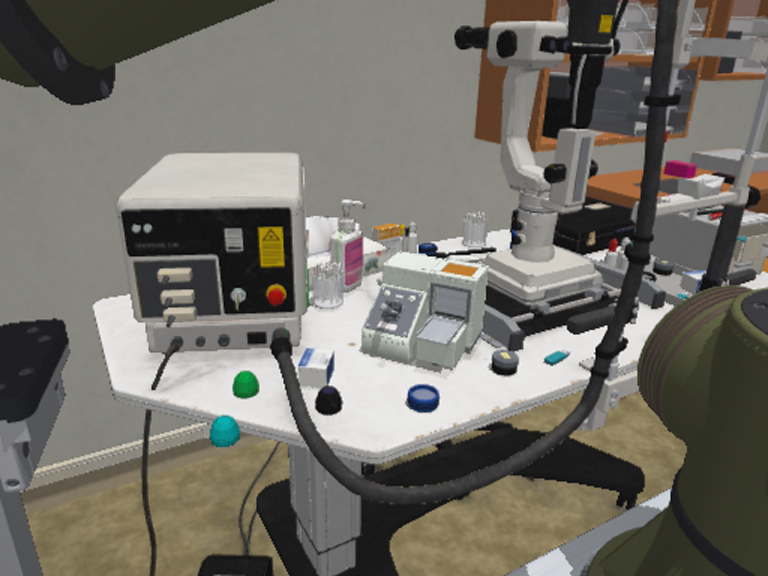

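View pics/top1.png

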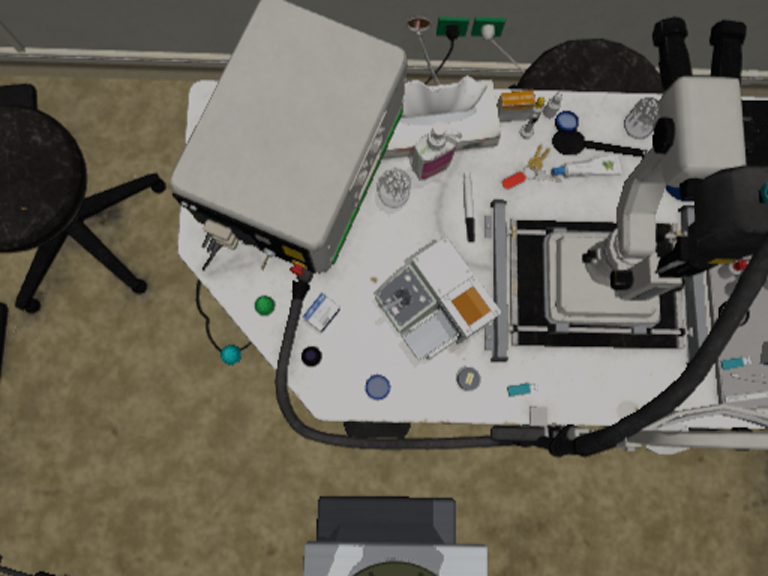

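Top picture (1.5x): candidates are the black dome (311,356), a green dome (264,305), a turquoise dome (231,354), the blue ring lens (377,386) and the screw case (468,378). I choose the black one: plain, round and narrower at the top. The disinfector is at about (437,300), with a laser console at the upper left and a hose at about (290,370) close to the lens.

```bash
python3 - <<'E'
from h import *
a=old('scene');b=old('top')
save(np.hstack([a['color'][225:290,190:255],b['color'][200:265,175:240]]),'crop1',6)
w=cloud(b)
def P(u,v): print((u,v),np.nanmedian(w[int(v/1.5)-1:int(v/1.5)+2,int(u/1.5)-1:int(u/1.5)+2].reshape(-1,3),axis=0).round(0))
for p in [(311,356),(292,350),(285,380),(300,300),(300,415),(264,305),(377,386),(468,378),(320,312),(440,262),(472,305),(430,333),(405,295)]:P(*p)
# dark lens blob by height + colour
sub=(b['color'].max(2)<60)&(w[...,2]>8)&(w[...,2]<40)
n,l,st,ce=cv2.connectedComponentsWithStats(sub.astype(np.uint8))
for i in range(1,n):
    if st[i,4]>40: print(st[i],ce[i].round(1),np.nanmean(w[l==i],0).round(1),np.nanmax(w[l==i],0).round(),np.nanmin(w[l==i],0).round())
# housing top: white, z~130
m=np.abs(w[...,2]-130)<5
m&=(w[...,0]>400)&(w[...,0]<800)&(abs(w[...,1])<200)
n,l,st,ce=cv2.connectedComponentsWithStats(m.astype(np.uint8))
for i in range(1,n):
    if st[i,4]>200:
        p=w[l==i]; r=cv2.minAreaRect(p[:,:2].astype(np.float32)); print('top',st[i],p.mean(0).round(1),r,cv2.boxPoints(r).round(1).tolist())
E
```

```text
(311, 356) [471. 159.  27.]
(292, 350) [481. 194.  23.]
(285, 380) [428. 203.  21.]
(300, 300) [568. 180.  43.]
(300, 415) [ 379.  242. -740.]
(264, 305) [561. 245.  27.]
(377, 386) [421.  40.  17.]
(468, 378) [ 437. -122.   24.]
(320, 312) [548. 145.  35.]
(440, 262) [625. -60. 131.]
(472, 305) [ 553. -113.  126.]
(430, 333) [512. -49.  55.]
(405, 295) [577.  -5.  77.]
[370  79  14  11  50] [375.4  86. ] [ 915.6 -306.3   16.3] [ 939. -290.   26.] [ 907. -329.    8.]
[444 124  11  10  46] [449.4 127.7] [ 795.3 -513.5   19.3] [ 809. -501.   35.] [ 784. -531.    8.]
[453 137  10  18  65] [456.2 144.6] [ 745.3 -528.8   22.7] [ 766. -524.   38.] [ 715. -541.    8.]
[311 145   5  16  68] [313.2 152.3] [ 714.8 -127.2   13.9] [ 736. -121.   22.] [ 692. -133.    9.]
[456 184  10  58 223] [460.6 212.1] [ 553.9 -529.4   24.3] [ 634. -521.   40.] [ 475. -532.    8.]
[183 208  16  65 382] [189.3 241.8] [457.3 205.1  27.1] [546. 221.  40.] [379. 184.   9.]
[328 212  10  29  48] [330.9 231.3] [ 493.5 -172.7   25.8] [ 545. -166.   37.] [ 469. -187.   16.]
[362 215  10  12  55] [367.  220.1] [ 525.6 -270.9   26.1] [ 542. -262.   36.] [ 512. -283.    8.]
[201 231  13  13 130] [207.1 237.2] [470.8 158.7  24.5] [488. 176.  35.] [456. 143.  12.]
top [ 275  158   59   67 1713] [583.4 -87.3 129.4] ((583.7000122070312, -87.47377014160156), (160.03961181640625, 72.47013092041016), 36.00456237792969) [[497.70001220703125, -105.19999694824219], [540.2999877929688, -163.8000030517578], [669.7000122070312, -69.69999694824219], [627.0999755859375, -11.100000381469727]]
```

View pics/crop1.png

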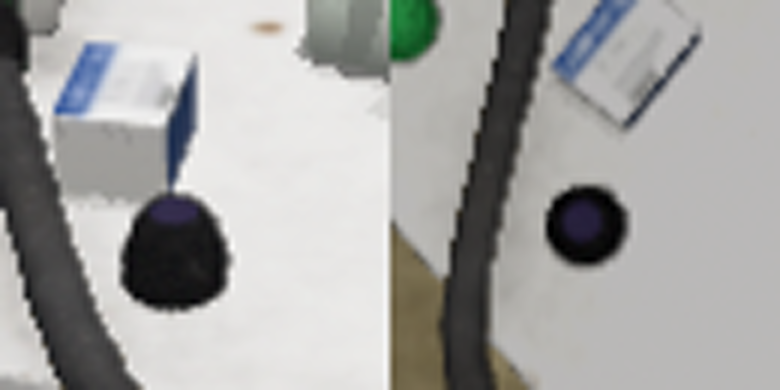

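The crop shows a plain black, tapered body (scene 1.5x (328,400)); it's the right lens. The hose lies about 15 mm to its left and a carton corner ahead. Housing top measured 160 x 72.5 mm at z = 129.4, which fits.

```bash
cat >> h.py <<'E'
O=np.array([562.4,-58.15,0]); ex=np.array([.588,-.809,0]); ey=np.array([.809,.588,0]); ez=np.array([0,0,1.])
D=np.stack([ex,ey,ez],1)
def dw(p): return O+D@np.array(p,float)
def wd(p): return (np.asarray(p)-O)@D
def rot(ydir,lean):  # tool y along ydir(horizontal); z down, tilted by lean deg: top leans to -ex side
    y=np.array(ydir,float); y/=np.linalg.norm(y); h=np.cross(y,[0,0,1.]); 
    if h@ex<0: h=-h
    z=np.sin(np.radians(lean))*h-np.cos(np.radians(lean))*ez
    return np.stack([np.cross(y,z),y,z],1)
def plan(Rt,pt):
    s=manip.read_state(); R=Ro.from_euler('xyz',s['eef_rot']).as_matrix(); best=None
    for f in (1,-1):
        T=Rt*np.array([f,f,1]); rv=Ro.from_matrix(R.T@T).as_rotvec()/np.pi
        d=np.asarray(pt)-s['eef_pos']
        print('turn',rv.round(4),'| shift before turn',(R.T@d/40).round(3),'| after turn',(T.T@d/40).round(3))
    print('pos',s['eef_pos'].round(1),'disinf',wd(s['eef_pos']).round(1),'gap',round(s['finger_gap'],1),'j',s['joints'].round(2),'F',s['wrist_force'].round(1),s['clock'])
E
python3 - <<'E'
from h import *
plan(rot([.94,.34,0],0),[471,159.5,100])
w=cloud(old('top')).reshape(-1,3); w=np.vstack([w,cloud(old('scene')).reshape(-1,3)])
d=(w-O)@D
for lo,hi in((50,120),(120,200),(200,330)):
    m=(d[:,2]>lo)&(d[:,2]<hi)&(d[:,1]>90)&(d[:,1]<260)&(d[:,0]>-300)&(d[:,0]<60); q=d[m]
    print(lo)
    for x in range(-200,60,20):
        r=q[(q[:,0]>=x)&(q[:,0]<x+20)]
        if len(r)>3: print(x,np.sort(r[:,1])[:4].round(),len(r))
c=old('top');print(ray(c,207,237,20).round(1))
E
```

```text
turn [-3.000e-04  1.000e-04  3.094e-01] | shift before turn [-10.411  -6.946   2.63 ] | after turn [-11.608   4.682   2.624]
turn [-2.000e-04 -4.000e-04 -6.906e-01] | shift before turn [-10.411  -6.946   2.63 ] | after turn [11.608 -4.682  2.624]
pos [136.9 532.4 205. ] disinf [-727.9    3.1  205. ] gap 94.1 j [ 1.25  0.3   1.52 -0.    1.32 -0.07] F [-0.4 -0.2 -0.3] 0.1
50
-200 [152. 154. 155. 155.] 355
-180 [152. 152. 155. 156.] 525
-160 [159. 160. 160. 160.] 359
-140 [154. 154. 154. 154.] 238
-120 [154. 154. 155. 155.] 66
-100 [160. 160. 161. 163.] 39
-80 [174. 175. 175. 175.] 39
-60 [184. 185. 187. 187.] 39
-40 [198. 198. 199. 200.] 35
-20 [211. 211. 212. 212.] 20
0 [222. 222. 223. 224.] 19
20 [207. 216. 217. 219.] 32
40 [195. 195. 195. 195.] 157
120
-200 [214. 215. 215. 216.] 775
-180 [164. 164. 165. 165.] 797
-160 [159. 159. 159. 160.] 542
-140 [153. 154. 154. 154.] 312
-120 [153. 154. 154. 155.] 78
-100 [164. 165. 165. 165.] 44
-80 [177. 177. 177. 178.] 44
-60 [189. 190. 191. 191.] 42
-40 [200. 201. 201. 201.] 56
-20 [210. 211. 211. 211.] 72
0 [221. 221. 222. 224.] 47
20 [234. 234. 235. 236.] 50
40 [245. 247. 248. 248.] 47
200
-200 [217. 217. 218. 218.] 715
-180 [183. 183. 184. 184.] 889
-160 [159. 159. 159. 160.] 958
-140 [153. 154. 154. 154.] 789
-120 [154. 155. 155. 155.] 571
-100 [165. 165. 166. 166.] 466
-80 [177. 178. 178. 178.] 382
-60 [190. 191. 191. 191.] 337
-40 [201. 201. 201. 201.] 302
-20 [211. 212. 212. 212.] 222
0 [224. 224. 224. 225.] 165
20 [236. 236. 237. 237.] 101
40 [249. 249. 249. 250.] 52
[471.7 159.3  20. ]
```

```bash
python3 -m creep '0 0 0 0 0 0.0515;0 0 0 0 0 0.0515;0 0 0 0 0 0.0515;0 0 0 0 0 0.0515;0 0 0 0 0 0.0515;0 0 0 0 0 0.0515;-0.967 0.39 0 0 0 0;-0.967 0.39 0 0 0 0;-0.967 0.39 0 0 0 0;-0.967 0.39 0 0 0 0;-0.967 0.39 0 0 0 0;-0.967 0.39 0 0 0 0;-0.967 0.39 0 0 0 0;-0.967 0.39 0 0 0 0;-0.967 0.39 0 0 0 0;-0.967 0.39 0 0 0 0;-0.967 0.39 0 0 0 0;-0.967 0.39 0 0 0 0;0 0 0 0 0 0' 0.47
python3 - <<'E'
from h import *
plan(rot([.94,.34,0],0),[471.5,159.4,70])
c=cam('wrist'); save(c['color'],'wrist1',1.5)
w=cloud(c)
m=(c['color'].max(2)<75)&(w[...,2]>6)&(w[...,2]<36)&(np.hypot(w[...,0]-471,w[...,1]-159)<30)
p=w[m]; print(m.sum(),p.max(0),p.min(0),cv2.minEnclosingCircle(p[p[:,2]<15][:,:2].astype(np.float32)))
E
```

```text
clock: 2.48
eef_pos: [472.3, 158.5, 204.9]
eef_rot: [-3.141, 0.0, 1.916]
wrist_force: [0.4, 0.7, 0.5]
finger_gap: 49.8
finger_force: 0.0
turn [-0.0003  0.     -0.0006] | shift before turn [ 0.027 -0.009  3.373] | after turn [ 0.027 -0.012  3.373]
turn [0.000e+00 4.000e-04 9.994e-01] | shift before turn [ 0.027 -0.009  3.373] | after turn [-0.027  0.012  3.373]
pos [472.3 158.5 204.9] disinf [-228.3   54.5  204.9] gap 49.8 j [ 0.25  0.19  1.66 -0.    1.29 -0.09] F [0.4 0.7 0.5] 2.475
650 [491.09620571 176.8234822   30.46583464] [455.01571305 141.58957139   6.22454092] ((473.00897216796875, 158.6832275390625), 18.170772552490234)
```

View pics/wrist1.png

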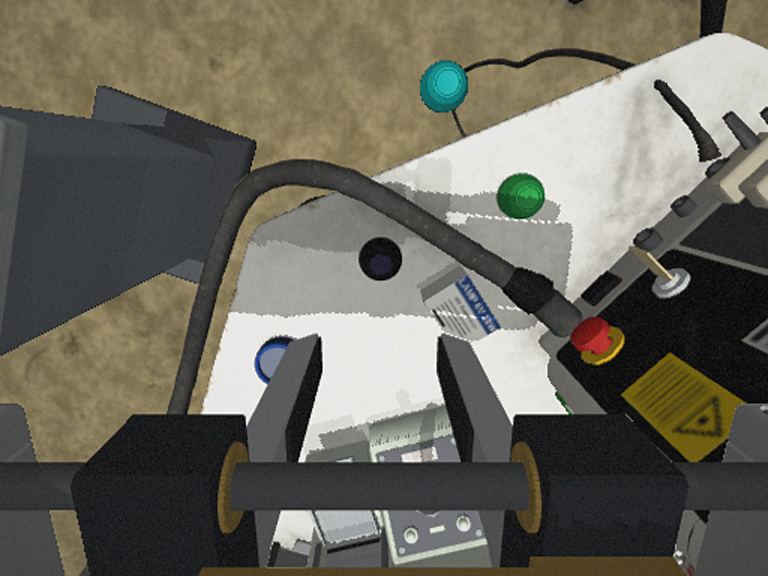

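The wrist view shows the lens at (380,259), centred between the finger tips (midline 381). The fingers clear both the hose (415,225) and the carton (425,288).

```bash
python3 -m creep '0 0 0.9 0 0 0;0 0 0.9 0 0 0;0 0 0.9 0 0 0;0 0 0.9 0 0 0;0 0 0.8 0 0 0;0.01 -0.01 0.4 0 0 0;0 0 0.22 0 0 0;0 0 0 0 0 0' ; python3 -m creep '0 0 0 0 0 0;0 0 0 0 0 0;0 0 0 0 0 0;0 0 0 0 0 0' 1 15
```

```text
clock: 3.52
eef_pos: [470.9, 160.7, 4.9]
eef_rot: [3.141, -0.0, 1.919]
wrist_force: [0.1, -0.9, 0.3]
finger_gap: 49.9
finger_force: 0.0
clock: 4.03
eef_pos: [471.3, 160.6, 5.4]
eef_rot: [3.14, 0.0, 1.919]
wrist_force: [-1.0, 0.4, 7.3]
finger_gap: 35.1
finger_force: 15.0
```

```bash
python3 -m creep '0 0 -0.3 0 0 0;0 0 -1 0 0 0;0 0 -1 0 0 0;0 0 -1 0 0 0;0 0 0 0 0 0' 
python3 - <<'E'
from h import *
s=manip.read_state(); print(Ro.from_euler('xyz',s['eef_rot']).as_matrix().round(2))
plan(rot(ex,0),dw([-53,-40,138]))
E
```

```text
clock: 4.65
eef_pos: [472.1, 160.8, 140.0]
eef_rot: [3.136, 0.001, 1.919]
wrist_force: [-0.5, -0.2, -0.4]
finger_gap: 34.4
finger_force: 15.0
[[-0.34  0.94  0.01]
 [ 0.94  0.34  0.  ]
 [-0.    0.01 -1.  ]]
turn [ 0.0017 -0.001   0.4108] | shift before turn [-4.918 -1.074  0.047] | after turn [-2.392  4.43   0.051]
turn [ 0.0011  0.0018 -0.5892] | shift before turn [-4.918 -1.074  0.047] | after turn [ 2.392 -4.43   0.051]
pos [472.1 160.8 140. ] disinf [-230.2   55.7  140. ] gap 34.4 j [ 0.25  0.25  1.75 -0.    1.14 -0.09] F [-0.5 -0.2 -0.4] 4.65
```

```bash
python3 -m creep '-0.82 -0.179 0 0 0 0;-0.82 -0.179 0 0 0 0;-0.82 -0.179 0 0 0 0;-0.82 -0.179 0 0 0 0;-0.82 -0.179 0 0 0 0;-0.82 -0.179 0 0 0 0;0 0 0 0 0 0.0514;0 0 0 0 0 0.0514;0 0 0 0 0 0.0514;0 0 0 0 0 0.0514;0 0 0 0 0 0.0514;0 0 0 0 0 0.0514;0 0 0 0 0 0.0514;0 0 0 0 0 0.0514;0 0 0 0 0 0' 
python3 - <<'E'
from h import *
plan(rot(ex,0),dw([-53,-40,63]))
b=cam('top');c=cam('scene'); save(np.vstack([b['color'][150:262,220:360],c['color'][130:242,220:360]]),'tray',2.6)
w=cloud(b); d=wd(w.reshape(-1,3)).reshape(w.shape)
# tray points & lips & port via depth in disinf frame
for x in (-70,-60):
    r=d[(abs(d[...,0]-x)<5)&(abs(d[...,1]+40)<45)]; r=r[np.argsort(r[:,1])]; print(x,r[::3,1:].round().tolist())
E
```

```text
clock: 6.52
eef_pos: [497.2, -39.1, 136.1]
eef_rot: [-3.141, 0.001, 0.628]
wrist_force: [-0.5, -0.8, 0.3]
finger_gap: 34.8
finger_force: 15.0
turn [-0.0003  0.0003 -0.0001] | shift before turn [0.04  0.018 1.827] | after turn [0.038 0.017 1.827]
turn [4.000e-04 4.000e-04 9.999e-01] | shift before turn [0.04  0.018 1.827] | after turn [-0.038 -0.017  1.827]
pos [497.2 -39.1 136.1] disinf [-53.7 -41.5 136.1] gap 34.8 j [-0.15  0.26  1.74 -0.    1.14  0.79] F [-0.5 -0.8  0.3] 6.525
-70 [[-83.0, 406.0], [-80.0, 412.0], [-79.0, 415.0], [-78.0, 416.0], [-77.0, 406.0], [-76.0, 421.0], [-76.0, 406.0], [-75.0, 422.0], [-75.0, 333.0], [-74.0, 349.0], [-74.0, 421.0], [-74.0, 348.0], [-73.0, 356.0], [-73.0, 419.0], [-72.0, 332.0], [-72.0, 358.0], [-72.0, 423.0], [-71.0, 372.0], [-70.0, 422.0], [-70.0, 373.0], [-69.0, 429.0], [-69.0, 429.0], [-68.0, 431.0], [-67.0, 432.0], [-66.0, 434.0], [-65.0, 429.0], [-64.0, 433.0], [-63.0, 434.0], [-62.0, 434.0], [-61.0, 434.0], [-60.0, 433.0], [-59.0, 435.0], [-58.0, 435.0], [-58.0, 439.0], [-57.0, 439.0], [-56.0, 433.0], [-55.0, 435.0], [-54.0, 436.0], [-5
[... 1560 characters left out ...]
0, 443.0], [-45.0, 440.0], [-45.0, 444.0], [-44.0, 444.0], [-43.0, 443.0], [-41.0, 441.0], [-41.0, 443.0], [-39.0, 442.0], [-39.0, 444.0], [-37.0, 440.0], [-36.0, 443.0], [-35.0, 443.0], [-34.0, 443.0], [-33.0, 441.0], [-32.0, 443.0], [-31.0, 443.0], [-30.0, 441.0], [-29.0, 440.0], [-28.0, 442.0], [-27.0, 443.0], [-26.0, 442.0], [-24.0, 441.0], [-23.0, 442.0], [-22.0, 441.0], [-21.0, 442.0], [-20.0, 442.0], [-19.0, 442.0], [-18.0, 440.0], [-16.0, 442.0], [-15.0, 438.0], [-14.0, 440.0], [-13.0, 437.0], [-11.0, 435.0], [-11.0, 437.0], [-9.0, 437.0], [-8.0, 440.0], [-6.0, 436.0], [-5.0, 432.0], [-3.0, 435.0], [-2.0, 434.0], [-1.0, 433.0], [-0.0, 433.0], [2.0, 428.0], [3.0, 430.0], [4.0, 415.0]]
```

View pics/tray.png

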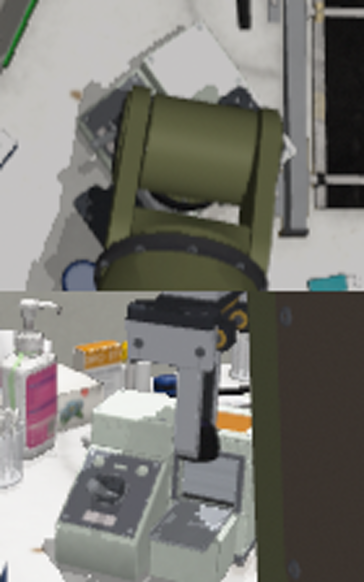

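The picture shows the gripper with the lens over the tray (bottom half (205,443)), and the toggle free at (105,487). I'll check the tray and lens sideways positions by depth.

```bash
python3 - <<'E'
from h import *
c=old('scene'); d=wd(cloud(c).reshape(-1,3)).reshape(384,512,3)
col=c['color'].astype(int)
f=(abs(d[...,2]-55)<2.5)&(d[...,0]>-85)&(d[...,0]<0)&(d[...,1]<0)&(d[...,1]>-90)
for x in range(-85,5,10):
    r=d[f&(abs(d[...,0]-x)<5)]; 
    if len(r): print(x,len(r),np.percentile(r[:,1],[2,50,98]).round(1),np.median(r[:,2]).round(1))
l=(col.max(2)<70)&(d[...,2]>125)&(d[...,2]<165)&(abs(d[...,0]+53)<26)&(abs(d[...,1]+42)<26)
r=d[l];print('lens?',len(r),r.min(0).round(),r.max(0).round())
h=(abs(d[...,2]-130)<3)&(d[...,0]>-20)&(d[...,0]<90)&(abs(d[...,1])<95); r=d[h]; print('top',np.percentile(r,[1,99],axis=0).round(1))
w=cam('wrist'); d=wd(cloud(w).reshape(-1,3)).reshape(384,512,3);col=w['color']
f=(abs(d[...,2]-55)<3)&(d[...,0]>-85)&(d[...,0]<0)&(d[...,1]<0)&(d[...,1]>-90);r=d[f]
if len(r): print('wrist tray',len(r),np.percentile(r,[1,99],axis=0).round(1))
l=(col.max(2)<75)&(d[...,2]>125)&(d[...,2]<165)&(abs(d[...,0]+53)<26)&(abs(d[...,1]+42)<26)
r=d[l]
if len(r): print('lens w',len(r),r.min(0).round(),r.max(0).round())
save(np.hstack([w['color'],]),'wrist2',1.2)
E
```

```text
-85 6 [-60.6 -35.2 -23.6] 53.7
-75 45 [-62.8 -34.8 -12.5] 53.7
-65 42 [-63.6 -36.7 -13.5] 53.8
-55 52 [-63.5 -35.2  -1.5] 53.9
-45 37 [-59.2 -36.7  -0.8] 53.8
-35 43 [-64.  -37.2  -1.7] 54.1
-25 42 [-59.8 -35.6  -0.8] 54.1
-15 41 [-63.2 -35.6 -10.5] 53.8
-5 45 [-69.8 -35.8  -5.5] 53.9
lens? 130 [-75. -62. 130.] [-37. -34. 165.]
top [[-1.000e-01 -7.090e+01  1.271e+02]
 [ 7.030e+01  7.870e+01  1.301e+02]]
wrist tray 4330 [[-76.5 -62.4  52.2]
 [ -0.7  -8.9  57.3]]
lens w 3055 [-72. -57. 131.] [-34. -25. 165.]
```

View pics/wrist2.png

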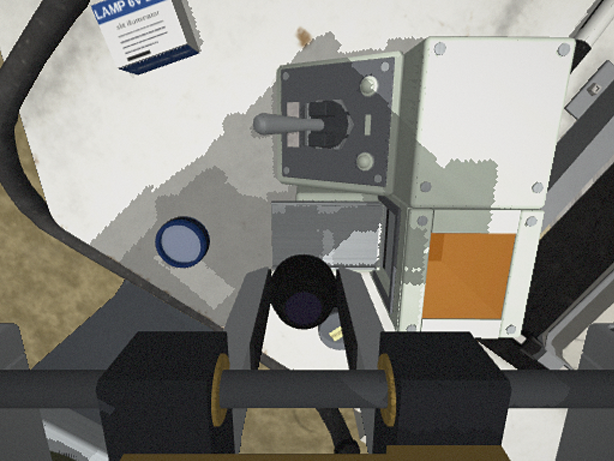

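The wrist view shows the lens (303,292) held over the tray's front edge, the tray at (330,232), and the toggle bat at (260-330,124), lying down.

```bash
python3 -m creep '0.09 0.018 0.5 0 0 0;0 0 0.6 0 0 0;0 0 0.5 0 0 0;0 0 0.2 0 0 0;0 0 0.06 0 0 0;0 0 0 0 0 0;0 0 0 0 0 0' 
python3 - <<'E'
from h import *
w=old('wrist'); d=wd(cloud(w).reshape(-1,3)).reshape(384,512,3)
b=d[90:118,208:275]
m=(b[...,2]>70)
# bat axis: points clearly above panel (z_panel = 68+(x+37.7)*0.7)
h=b[...,2]-(68.2+(b[...,0]+37.7)*.7)
q=b[(h>14)&m]
for x in range(-90,-30,6):
    r=q[abs(q[:,0]-x)<3]
    if len(r): print(x,len(r),np.percentile(r[:,1],[3,97]).round(1),np.percentile(r[:,2],[50,97]).round(1))
plan(rot(ex,0),dw([-53,-38.5,60.5]))
E
```

```text
clock: 7.55
eef_pos: [501.3, -37.7, 62.9]
eef_rot: [3.141, -0.001, 0.627]
wrist_force: [0.2, -0.7, -0.4]
finger_gap: 34.6
finger_force: 15.0
-84 33 [38.2 45.7] [95.9 98. ]
-78 142 [36.2 47.6] [97.9 99.5]
-72 149 [36.2 47.1] [95.2 98.6]
-66 131 [36.9 46.6] [90.6 94.4]
-60 105 [37.5 46.1] [86.2 89.4]
-54 123 [32.8 50.7] [80.2 84.4]
-48 187 [31.7 51. ] [80.1 84.2]
-42 116 [31.9 51. ] [85.6 87.6]
-36 27 [31.9 51. ] [84.4 85.7]
turn [ 0.0002 -0.0002 -0.0003] | shift before turn [-0.027 -0.014  0.059] | after turn [-0.027 -0.014  0.059]
turn [-4.000e-04 -4.000e-04  9.997e-01] | shift before turn [-0.027 -0.014  0.059] | after turn [0.027 0.014 0.059]
pos [501.3 -37.7  62.9] disinf [-52.5 -37.4  62.9] gap 34.6 j [-0.15  0.37  1.79 -0.    0.98  0.8 ] F [ 0.2 -0.7 -0.4] 7.55
```

```bash
python3 -m creep '0 0 0.05 0 0 0;0 0 0.04 0 0 0;0 0 0 0 0 0'; python3 -m creep '0 0 0 0 0 0;0 0 0 0 0 0;0 0 0 0 0 0;0 0 -0.2 0 0 0;0 0 -0.6 0 0 0;0 0 -1 0 0 0;0 0 -0.5 0 0 0;0 0 0 0 0 0' 0.47
python3 - <<'E'
from h import *
w=cam('wrist'); save(w['color'][100:,120:440],'wrist3',1.5)
d=wd(cloud(w).reshape(-1,3)).reshape(384,512,3)
l=(w['color'].max(2)<75)&(d[...,2]>58)&(d[...,2]<90)&(abs(d[...,0]+53)<26)&(abs(d[...,1]+40)<26)
r=d[l]; print('lens',len(r),r.min(0).round(1),r.max(0).round(1))
plan(rot(ey,35),dw([-100,-38.5,130]))
E
```

```text
clock: 7.92
eef_pos: [501.4, -37.6, 59.9]
eef_rot: [3.141, -0.001, 0.627]
wrist_force: [-5.8, 2.3, 15.4]
finger_gap: 34.8
finger_force: 15.1
clock: 8.93
eef_pos: [501.6, -37.7, 152.1]
eef_rot: [3.139, -0.002, 0.627]
wrist_force: [0.9, 0.8, -0.0]
finger_gap: 49.7
finger_force: 0.0
lens 1270 [-75.5 -62.8  58.1] [-27.9 -21.7  85.4]
turn [-0.1521 -0.1522 -0.4835] | shift before turn [-0.025 -1.185  0.519] | after turn [ 1.268 -0.023 -0.253]
turn [-0.1522  0.1521  0.4826] | shift before turn [-0.025 -1.185  0.519] | after turn [-1.268  0.023 -0.253]
pos [501.1 -37.7 150.8] disinf [-52.6 -37.6 150.8] gap 49.8 j [-0.15  0.25  1.72 -0.    1.17  0.8 ] F [0.5 0.1 0.2] 8.975
```

View pics/wrist3.png

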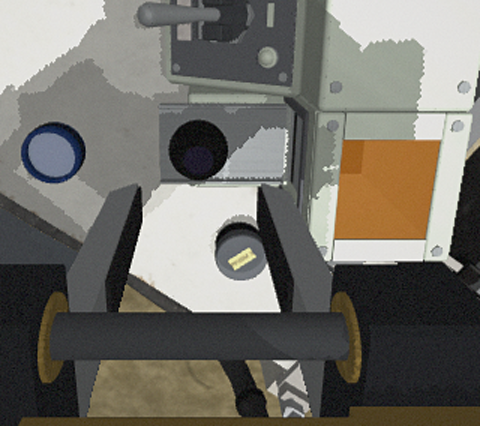

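The lens (198,150) stands upright on the tray between the lips. Next I go back, turn, shut the fingers and push from behind.

```bash
python3 -m creep '0 -0.8 0 0 0 0;0 -0.8 0 0 0 0;0 0 0 -0.01521 -0.01522 -0.04835;0 0 0 -0.01521 -0.01522 -0.04835;0 0 0 -0.01521 -0.01522 -0.04835;0 0 0 -0.01521 -0.01522 -0.04835;0 0 0 -0.01521 -0.01522 -0.04835;0 0 0 -0.01521 -0.01522 -0.04835;0 0 0 -0.01521 -0.01522 -0.04835;0 0 0 -0.01521 -0.01522 -0.04835;0 0 0 -0.01521 -0.01522 -0.04835;0 0 0 -0.01521 -0.01522 -0.04835;0 0 0 0 0 0' 1 20
python3 - <<'E'
from h import *
plan(rot(ey,35),dw([-105,-39,64]))
c=cam('scene'); d=wd(cloud(c).reshape(-1,3)).reshape(384,512,3)
l=(c['color'].max(2)<60)&(d[...,2]>57)&(d[...,2]<90)&(abs(d[...,0]+53)<30)&(abs(d[...,1]+40)<26)
r=d[l]; print('lens',len(r),np.percentile(r,[2,98],axis=0).round(1))
E
```

```text
clock: 10.6
eef_pos: [462.4, 14.3, 149.4]
eef_rot: [-3.138, 0.609, 2.201]
wrist_force: [-1.3, 0.6, 0.6]
finger_gap: 0.5
finger_force: 0.0
turn [-0.0006 -0.0007  0.0005] | shift before turn [ 0.968 -0.012  1.928] | after turn [ 0.972 -0.017  1.926]
turn [ 0.001  -0.001  -0.9995] | shift before turn [ 0.968 -0.012  1.928] | after turn [-0.972  0.017  1.926]
pos [462.4  14.3 149.4] disinf [-117.4  -38.3  149.4] gap 0.5 j [ 0.27  0.09  2.04 -0.74  0.92  0.07] F [-1.3  0.6  0.6] 10.6
lens 175 [[-73.3 -56.9  57.2]
 [-47.  -26.9  82.7]]
```

```bash
python3 -m creep '0.32 0 0.64 0 0 0;0.32 0 0.64 0 0 0;0.32 -0.012 0.64 0 0 0;0 0 0 0 0 0;-0.164 0 0.115 0 0 0;-0.164 0 0.115 0 0 0;-0.164 0 0.115 0 0 0;-0.164 0 0.115 0 0 0;-0.164 0 0.115 0 0 0;-0.164 0 0.115 0 0 0;-0.164 0 0.115 0 0 0;-0.164 0 0.115 0 0 0;0 0 0 0 0 0'
python3 - <<'E'
from h import *
plan(rot(ey,35),dw([4,-39,64]))
c=cam('scene'); d=wd(cloud(c).reshape(-1,3)).reshape(384,512,3)
l=(c['color'].max(2)<60)&(d[...,2]>57)&(d[...,2]<90)&(abs(d[...,0]+23)<30)&(abs(d[...,1]+40)<30)
r=d[l]; print('lens',len(r),np.percentile(r,[2,98],axis=0).round(1))
save(c['color'][150:260,220:350],'push1',4)
E
```

```text
clock: 12.28
eef_pos: [508.2, -48.6, 65.5]
eef_rot: [-3.141, 0.61, 2.199]
wrist_force: [-0.8, 0.4, -0.1]
finger_gap: 0.4
finger_force: 0.0
turn [-0.0003 -0.0002 -0.    ] | shift before turn [-0.871 -0.019  0.656] | after turn [-0.871 -0.02   0.657]
turn [-4.e-04  5.e-04  1.e+00] | shift before turn [-0.871 -0.019  0.656] | after turn [0.871 0.02  0.657]
pos [508.2 -48.6  65.5] disinf [-39.6 -38.2  65.5] gap 0.4 j [ 0.1   0.3   2.03 -0.9   0.68  0.15] F [-0.8  0.4 -0.1] 12.275
lens 82 [[-34.1 -60.8  57.3]
 [-15.1 -47.   82.2]]
```

View pics/push1.png

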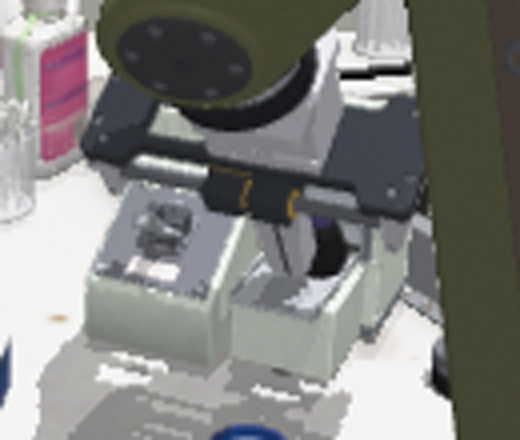

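The push view shows the lens (325,250) ahead of the fingertips in the tray, entering the port. I carry on.

```bash
python3 -m creep '-0.156 -0.04 0.109 0 0 0;-0.156 0 0.109 0 0 0;-0.156 0 0.109 0 0 0;-0.156 0 0.109 0 0 0;-0.156 0 0.109 0 0 0;-0.156 0 0.109 0 0 0;0 0 0 0 0 0;0 0 0 0 0 0'
python3 - <<'E'
from h import *
plan(rot(ey,35),dw([8,-40,65]))
c=cam('scene'); d=wd(cloud(c).reshape(-1,3)).reshape(384,512,3)
for n,c in(('s',c),('w',cam('wrist'))):
    d=wd(cloud(c).reshape(-1,3)).reshape(384,512,3)
    l=(c['color'].max(2)<60)&(d[...,2]>57)&(d[...,2]<90)&(abs(d[...,0])<40)&(abs(d[...,1]+40)<30)
    r=d[l]; print('dark',n,len(r), np.percentile(r,[2,98],axis=0).round(1) if len(r) else '')
E
```

```text
clock: 13.32
eef_pos: [533.2, -86.1, 65.2]
eef_rot: [-3.14, 0.61, 2.2]
wrist_force: [0.7, -0.3, -1.4]
finger_gap: 0.5
finger_force: 0.1
turn [-0.0005 -0.0004  0.0002] | shift before turn [-0.049  0.002  0.042] | after turn [-0.049  0.002  0.042]
turn [ 6.000e-04 -7.000e-04 -9.998e-01] | shift before turn [-0.049  0.002  0.042] | after turn [ 0.049 -0.002  0.042]
pos [533.2 -86.1  65.2] disinf [  5.4 -40.1  65.2] gap 0.5 j [ 0.01  0.34  1.98 -0.89  0.64  0.06] F [ 0.7 -0.3 -1.4] 13.325
dark s 7 [[-14.1 -59.8  57. ]
 [ 15.5 -19.3  80.5]]
dark w 324 [[-20.9 -62.4  58. ]
 [ 15.  -14.5  89. ]]
```

```bash
python3 -m creep '-0.1 0 0.07 0 0 0;-0.1 0 0.07 0 0 0;0 0 0 0 0 0;0.164 0 -0.115 0 0 0;0.32 0 -0.23 0 0 0;0.49 0 -0.345 0 0 0;0.49 0 -0.345 0 0 0;0.49 0 -0.345 0 0 0;0.49 0 -0.345 0 0 0;0.49 0 -0.345 0 0 0;0 0 -0.5 0 0 0;0 0 -1 0 0 0;0 0 0 0 0 0'
python3 - <<'E'
from h import *
plan(rot(ey,35),dw([8,-40,65]))
w=cam('wrist'); save(np.hstack([w['color'],cam('scene')['color']])[60:330],'after1',0.78)
E
```

```text
clock: 15.05
eef_pos: [434.6, 51.7, 117.1]
eef_rot: [3.138, 0.611, 2.2]
wrist_force: [-0.4, -0.4, -0.4]
finger_gap: 0.4
finger_force: 0.0
turn [0.0012 0.0001 0.0001] | shift before turn [-2.773 -0.045  3.535] | after turn [-2.774 -0.031  3.534]
turn [-2.000e-04  1.900e-03 -9.999e-01] | shift before turn [-2.773 -0.045  3.535] | after turn [2.774 0.031 3.534]
pos [434.6  51.7 117.1] disinf [-164.   -38.8  117.1] gap 0.4 j [ 0.38  0.12  2.1  -0.78  0.91  0.24] F [-0.4 -0.4 -0.4] 15.05
```

View pics/after1.png

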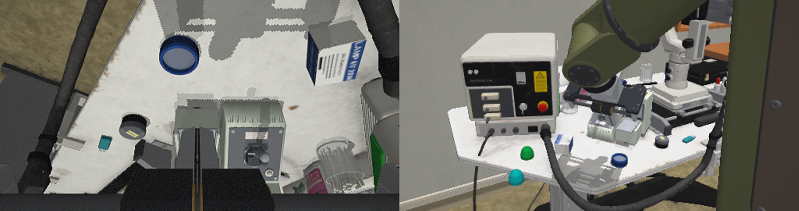

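After the push the tray is empty (left half (197,118)) and the fingers are clear. Next I verify the flap by depth, and plan the bat approach.

```bash
python3 -m creep '0 0.67 -0.2 0 0 0;0 0.67 -0.2 0 0 0;0 0.67 0 0 0 0;0 0 0 0 0 0' 0.47
python3 - <<'E'
from h import *
for n in('wrist','scene'):
    c=cam(n);d=wd(cloud(c).reshape(-1,3)).reshape(384,512,3)
    m=(d[...,1]>-60)&(d[...,1]<-18)&(d[...,2]>50)&(d[...,2]<106)&(d[...,0]>-82)&(d[...,0]<60)
    r=d[m]
    for z in range(52,106,7):
        q=r[abs(r[:,2]-z)<3.5]
        if len(q): print(n,z,len(q),np.percentile(q[:,0],[5,50,95]).round(1))
w=old('wrist'); d=wd(cloud(w).reshape(-1,3)).reshape(384,512,3)
h=d[...,2]-(68.2+(d[...,0]+37.7)*.7); q=d[(h>16)&(abs(d[...,1]-41)<12)&(d[...,0]<-52)&(d[...,0]>-95)&(d[...,2]<110)]
for x in range(-90,-50,5):
    r=q[abs(q[:,0]-x)<2.5]
    if len(r)>3: print('bat',x,len(r),np.percentile(r[:,1],[3,97]).round(1),np.percentile(r[:,2],[5,50,97]).round(1))
plan(rot(ey,35),dw([-102,41.3,124]))
E
```

```text
clock: 15.65
eef_pos: [494.6, 104.8, 127.2]
eef_rot: [-3.139, 0.61, 2.201]
wrist_force: [0.2, 1.1, -0.0]
finger_gap: 37.0
finger_force: 0.0
wrist 52 995 [-77.3 -49.2   1.5]
wrist 59 345 [-74.2 -38.4   8.3]
wrist 66 76 [7.1 8.4 9.3]
wrist 73 74 [7.2 8.3 9.4]
wrist 80 2 [7.1 7.3 7.4]
scene 52 321 [-78.1 -40.2   3. ]
scene 59 42 [5.1 6.6 9. ]
scene 66 40 [4.5 6.9 8.7]
scene 73 46 [4.8 6.6 9.1]
scene 80 43 [5.1 7.2 8.7]
scene 87 46 [4.8 6.8 8.6]
scene 94 48 [4.9 6.7 9.5]
scene 101 39 [5.2 6.7 8.4]
bat -85 35 [39.  45.7] [90.7 93.6 96.6]
bat -80 86 [37.1 47.7] [89.2 96.  99.1]
bat -75 9 [39.9 47.5] [89.1 98.4 99. ]
bat -55 9 [30.2 52.3] [75.3 75.5 76.6]
turn [-0.0008 -0.0003  0.0004] | shift before turn [-1.38   0.043  1.066] | after turn [-1.379  0.042  1.067]
turn [ 4.000e-04 -1.300e-03 -9.996e-01] | shift before turn [-1.38   0.043  1.066] | after turn [ 1.379 -0.042  1.067]
pos [493.5 104.  127.3] disinf [-171.7   39.6  127.3] gap 45.1 j [ 0.44  0.27  1.89 -0.73  1.    0.22] F [-1.   0.1  0.5] 15.75
```

The flap is shut: a vertical plane at x about 7 mm at all heights, with an empty tray in front. Now to the bat.

```bash
python3 -m creep '-0.46 0.02 0.356 0 0 0;-0.46 0.02 0.356 0 0 0;-0.46 0.02 0.356 0 0 0;0 0 0 0 0 0;0 0 0.4 0 0 0;0 0 0.4 0 0 0;0 0 0.4 0 0 0;0 0 0.3 0 0 0;0 0 0 0 0 0' 0.5
python3 - <<'E'
from h import *
plan(rot(ey,35),dw([-68,42,75]))
w=cam('wrist'); save(w['color'],'wrist4',1.2)
E
```

```text
clock: 16.88
eef_pos: [557.3, 21.5, 74.9]
eef_rot: [-3.139, 0.61, 2.2]
wrist_force: [-0.4, -0.7, -0.1]
finger_gap: 47.1
finger_force: 0.0
turn [-0.0006 -0.0004  0.0002] | shift before turn [ 0.01  -0.017 -0.01 ] | after turn [ 0.01  -0.017 -0.01 ]
turn [ 6.000e-04 -1.000e-03 -9.998e-01] | shift before turn [ 0.01  -0.017 -0.01 ] | after turn [-0.01   0.017 -0.01 ]
pos [557.3  21.5  74.9] disinf [-67.5  42.7  74.9] gap 47.1 j [ 0.23  0.4   1.85 -0.82  0.81  0.16] F [-0.4 -0.7 -0.1] 16.875
```

View pics/wrist4.png

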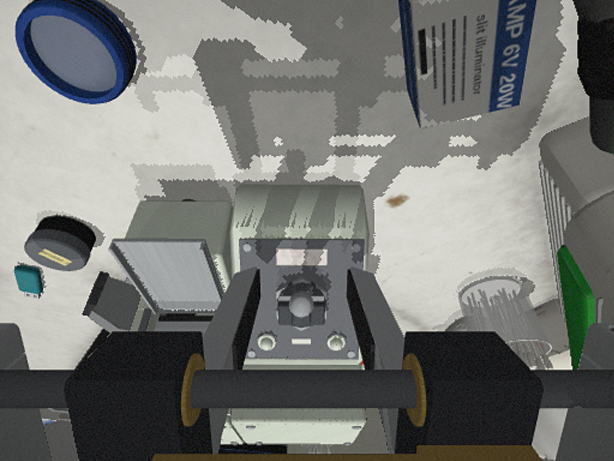

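The bat (302,300) sits midway between the finger tips (255 and 350). I close with 60 N and pull.

```bash
python3 -m creep '0 0 0 0 0 0;0 0 0 0 0 0;0 0 0 0 0 0;0 0 0 0 0 0;0 0 0 0 0 0' 1 60
python3 -m creep '0.017 0 -0.042 0 0 0;0.017 0 -0.042 0 0 0;0.017 0 -0.042 0 0 0;0 0 0 0 0 0;0 0 0 0 0 0'; python3 -c "
from h import *
plan(rot(ey,35),dw([-68,42,75]))"
```

```text
clock: 17.55
eef_pos: [556.6, 21.7, 75.7]
eef_rot: [-3.139, 0.61, 2.2]
wrist_force: [-8.1, 0.3, 4.0]
finger_gap: 9.7
finger_force: 60.0
clock: 18.18
eef_pos: [554.2, 24.7, 78.4]
eef_rot: [-3.138, 0.61, 2.2]
wrist_force: [2.4, -7.9, -4.7]
finger_gap: 9.7
finger_force: 60.0
turn [-0.001  -0.0002  0.0002] | shift before turn [-0.031 -0.001  0.124] | after turn [-0.031 -0.001  0.124]
turn [ 3.000e-04 -1.600e-03 -9.998e-01] | shift before turn [-0.031 -0.001  0.124] | after turn [0.031 0.001 0.124]
pos [554.2  24.7  78.4] disinf [-71.9  42.1  78.4] gap 9.7 j [ 0.24  0.4   1.85 -0.81  0.82  0.16] F [ 2.4 -7.9 -4.7] 18.175
```

```bash
python3 -m creep '0.008 0 -0.02 0 0 0;0 0 0 0 0 0;0 0 0 0 0 0'; python3 -c "
from h import *
s=manip.read_state();u=-.839*ex+.545*ez;print(s['wrist_force']@u, wd(s['eef_pos']))
# arc: grip relative to pivot
g=s['eef_pos']-19*Ro.from_euler('xyz',s['eef_rot']).as_matrix()[:,2];p=wd(g);print('grip',p)
dx,dz=p[0]+32,p[2]-60;r=np.hypot(dx,dz);a=np.arctan2(-dx,dz);print(r,np.degrees(a))
R=Ro.from_euler('xyz',s['eef_rot']).as_matrix()
"
```

```text
clock: 18.55
eef_pos: [553.7, 25.3, 78.8]
eef_rot: [-3.138, 0.61, 2.2]
wrist_force: [2.7, -8.8, -5.0]
finger_gap: 10.0
finger_force: 60.0
-9.999988373650543 [-72.56748906  42.04479862  78.76355205]
grip [-83.45590297  42.10545423  94.33485365]
61.85945461743645 56.286104761332574
```

```bash
python3 -c "
from h import *
R=Ro.from_euler('xyz',manip.read_state()['eef_rot']).as_matrix()
f=lambda a:61.9*np.array([-np.sin(a),0,np.cos(a)])
A=np.radians(np.linspace(56.6,12.6,12))
for a,b in zip(A,A[1:]): print(np.degrees(b).round(1),(R.T@(D@(f(b)-f(a)))/40).round(3))"
```

```text
52.6 [-0.102 -0.    -0.036]
48.6 [-0.104 -0.    -0.029]
44.6 [-0.106 -0.    -0.022]
40.6 [-0.107 -0.    -0.014]
36.6 [-0.108 -0.    -0.007]
32.6 [-0.108 -0.     0.001]
28.6 [-0.108 -0.     0.008]
24.6 [-0.107 -0.     0.016]
20.6 [-0.106  0.     0.023]
16.6 [-0.104  0.     0.03 ]
12.6 [-0.101  0.     0.038]
```

```bash
cat > chk.py <<'E'
from h import *
s=manip.read_state();R=Ro.from_euler('xyz',s['eef_rot']).as_matrix()
p=wd(s['eef_pos']-19*R[:,2]);dx,dz=p[0]+32,p[2]-60;r=np.hypot(dx,dz);a=np.arctan2(-dx,dz)
u=D@[-np.sin(a),0,np.cos(a)];t=D@[np.cos(a),0,np.sin(a)]
print('r',r,'a',np.degrees(a),'Frad',s['wrist_force']@u,'Ftan',s['wrist_force']@t,'out unit',(R.T@u/40).round(4),'gap',s['finger_gap'])
E
python3 -m creep '-0.102 0 -0.036 0 0 0;-0.104 0 -0.029 0 0 0;-0.106 0 -0.022 0 0 0;0 0 0 0 0 0'; python3 chk.py
```

```text
clock: 19.05
eef_pos: [558.5, 18.8, 88.7]
eef_rot: [-3.138, 0.609, 2.2]
wrist_force: [0.2, -6.5, -7.4]
finger_gap: 9.6
finger_force: 60.0
r 62.00117869831259 a 44.48990130097426 Frad -9.031980717773813 Ftan -1.388145516839585 out unit [ 0.0042 -0.0001 -0.0247] gap 9.58200847265133
```

```bash
python3 -m creep '-0.104 0 -0.034 0 0 0;-0.108 0 -0.007 0 0 0;-0.108 0 0.001 0 0 0;0 0 0 0 0 0'; python3 chk.py
```

```text
clock: 19.55
eef_pos: [564.0, 11.2, 97.3]
eef_rot: [-3.138, 0.609, 2.2]
wrist_force: [-2.3, -5.4, -9.4]
finger_gap: 9.9
finger_force: 60.0
r 62.869543439980646 a 32.76673045895493 Frad -9.473610428141557 Ftan -2.575396849811429 out unit [-0.0009 -0.0001 -0.025 ] gap 9.878631582601356
```

```bash
python3 -m creep '-0.108 0 0.003 0 0 0;-0.107 0 0.012 0 0 0;-0.106 0 0.023 0 0 0;0 0 0 0 0 0'; python3 chk.py
```

```text
clock: 20.05
eef_pos: [570.9, 2.0, 103.5]
eef_rot: [-3.138, 0.609, 2.2]
wrist_force: [-3.7, -5.3, -9.8]
finger_gap: 9.4
finger_force: 60.0
r 63.26132045852067 a 20.9141722150718 Frad -9.913674565921884 Ftan -1.551792977952834 out unit [-0.006  -0.0001 -0.0243] gap 9.449370728347125
```

```bash
python3 -m creep '-0.107 0 0.03 0 0 0;-0.108 0 0.038 0 0 0;0 0 0 0 0 0;0 0 0 0 0 0'; python3 chk.py
```

```text
clock: 20.55
eef_pos: [575.8, -4.8, 106.1]
eef_rot: [-3.138, 0.609, 2.2]
wrist_force: [-5.5, -3.3, -8.7]
finger_gap: 9.6
finger_force: 60.0
r 63.30775031072876 a 12.955106682577933 Frad -8.31492081486395 Ftan -2.476206222012044 out unit [-0.0093 -0.0001 -0.0232] gap 9.616997730118193
```

```bash
python3 -m creep '0.014 0 0.035 0 0 0;0.014 0 0.035 0 0 0;0.014 0 0.035 0 0 0;0 0 0 0 0 0;0 0 0 0 0 0'; python3 chk.py
```

```text
clock: 21.18
eef_pos: [576.4, -5.6, 102.0]
eef_rot: [-3.138, 0.609, 2.2]
wrist_force: [-6.7, -3.3, -6.8]
finger_gap: 10.0
finger_force: 60.0
r 59.074463150567475 a 12.866138735028478 Frad -6.355287776378346 Ftan -2.7442577873447163 out unit [-0.0094 -0.0001 -0.0232] gap 9.984915450086206
```

```bash
python3 -m creep '0.015 0 0.037 0 0 0;0 0 0 0 0 0;0 0 0 0 0 0'; python3 chk.py; python3 -m creep '0 0 0 0 0 0;0 0 0 0 0 0;0 0 0 0 0 0;0 0 0 0 0 0;0 0 -0.4 0 0 0;0 0 -1 0 0 0;0 0 -1 0 0 0;0 0 -1 0 0 0;0 0 0 0 0 0' 0.5
python3 - <<'E'
from h import *
c=cam('wrist'); s=cam('scene'); save(np.hstack([c['color'][110:330,140:400],s['color'][130:350,200:460]]),'end',1.5)
d=wd(cloud(c).reshape(-1,3)).reshape(384,512,3)
h=d[...,2]-(68.2+(d[...,0]+37.7)*.7); q=d[(h>12)&(abs(d[...,1]-42)<12)&(d[...,0]<-10)&(d[...,0]>-100)&(d[...,2]<135)]
for z in range(85,135,5):
    r=q[abs(q[:,2]-z)<2.5]
    if len(r)>3: print('bat z',z,len(r),np.percentile(r[:,0],[3,50,97]).round(1),np.percentile(r[:,1],[3,97]).round(1))
print(q[:,2].max())
E
```

```text
clock: 21.55
eef_pos: [576.9, -5.9, 101.2]
eef_rot: [-3.139, 0.61, 2.2]
wrist_force: [-9.3, -2.3, 0.6]
finger_gap: 9.5
finger_force: 60.0
r 58.20101834939238 a 12.527372555102415 Frad 1.324193061463452 Ftan -3.4144995763195247 out unit [-0.0095 -0.0001 -0.0231] gap 9.504823117751286
clock: 22.68
eef_pos: [531.9, 59.3, 215.5]
eef_rot: [3.136, 0.612, 2.199]
wrist_force: [-0.2, -0.2, -0.3]
finger_gap: 46.7
finger_force: 0.0
bat z 85 162 [-47.7 -41.8 -35. ] [30.5 53.7]
bat z 90 23 [-41.1 -38.3 -35.4] [33.3 52.7]
bat z 95 17 [-43.7 -42.3 -39.2] [38.3 45.4]
bat z 100 19 [-45.1 -43.6 -41. ] [37.3 45.9]
bat z 105 24 [-46.7 -45.8 -42.7] [37.4 46.2]
bat z 110 27 [-48.5 -47.1 -43.2] [36.5 46.9]
bat z 115 32 [-50.1 -48.7 -46.3] [36.6 47. ]
bat z 120 74 [-49.8 -47.2 -42. ] [36.6 46.9]
bat z 125 9 [-46.1 -43.5 -42.1] [39.9 44.3]
123.35500744972563
```

View pics/end.png

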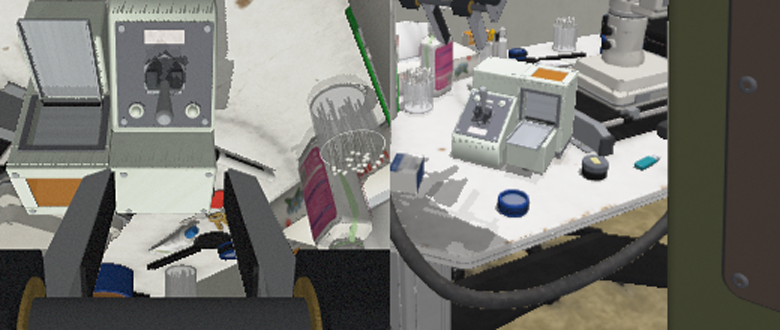

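The final picture shows the bat upright (165,95) with its end at z about 123 mm (home predicts 122.4 mm), so it is fully home. The flap is shut above an empty tray (540,107), and the blue lens and screw case stand where they were.

```bash
python3 -c "
from cell import manip
print(manip.sign_off())"
```

```text
the job is handed in; nothing more can be done
None
```

The black mirror lens was pushed through the flap into the disinfector, the flap shut behind it, and only then was the toggle flipped up and left fully home; I handed the job in at about 23 s with the gripper clear of everything (the lens inside the well can't be seen directly, but the tray is empty and the flap is flat shut).

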